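Turn the puppet's wrongly fitted arm

TASK

One of the wooden puppet's two arms has been put on its shoulder pin by the hand, so its hand is up at the shoulder. Lift that arm off its pin, turn it end for end, and refit it fully down on the same pin through the hole in its broad round shoulder end, lying flat with the hand pointing towards the feet like the other arm. Leave the other arm as it is.

Things in the scene. Friction and masses are not known exactly. Their poses are not given: they have to be found in the camera images.
- puppet: Flat wooden figure on its back, fixed, 30 mm thick, red cap at the head, boots at the feet. Origin on the bench midway between the pins, +x to the head, z up. Steel pins 10 mm thick at y = +-95 mm rise to 60 mm above the bench (top 10 mm tapers to 3). Arms lie on shoulder bar (x +-28) and hem (x -170 to -95); between them, beside the 44 mm waist, is open bench for fingers. Head 46 mm high.
- wrong_limb: The wrongly fitted arm, on either pin: loose pale wood, 12 mm thick, 185 mm long, 80 g, underside 30 mm above the bench. A bar 24 mm wide joins a broad 46 mm disc (shoulder end) to a 34 mm round with stub fingers (hand). Origin on the underside in mid-bar, midway between the holes; +x to the shoulder end, z up. Now +x points to the puppet's feet; it should point to its head.
- limb_shoulder (a point): Centre, on the underside, of the hole in the wrong arm's shoulder end, 60 mm from the arm's origin along its +x. Each end has an 18 mm through hole, 120 mm apart; at the start the pin stands in the hand hole (60 mm along -x).
- good_limb: The other arm, same shape, size and axes, already right: its shoulder hole is on the other pin and its hand points to the feet. A loose cork block, 38 x 75 x 24 mm, lies on the chest between the two pins.
Things that resemble listed ones, but are neither listed nor needed, are in the scene too. Leave any purple or red look-alike of the wrong_limb alone.

How it is judged:
At the end, for the whole second after the job is handed in: The wrong arm sits on the pin by its shoulder hole: hole within 10 mm of the pin's axis, underside there less than 8 mm above the shoulder's top face, flat within 10 degrees, hand towards the feet within 30 degrees, at rest; the other arm's middle has moved less than 30 mm ((y of limb_shoulder in the frame of puppet between 0.085 and 0.105 m or y of limb_shoulder in the frame of puppet between -0.105 and -0.085 m) and x of limb_shoulder in the frame of puppet between -0.01 and 0.01 m and height (world z) of limb_shoulder below 0.038 m and x of wrong_limb in the frame of puppet below -0.04 m and angle between the x axis of wrong_limb and the x axis of puppet, either way round below 0.52 rad and angle between wrong_limb's own z axis and vertical below 0.17 rad and linear speed of wrong_limb below 0.02 m/s and distance of good_limb from where it was at the start of the episode below 0.03 m); the robot touches nothing.
It fails at once if the other arm is pushed aside or pulled off (its middle moves more than 30 mm) (distance of good_limb from where it was at the start of the episode above 0.03 m).
It also fails if it takes over 48 s, if anything falls off the work surface, if the arm or the gripper's body presses on something with over 40 N, if the wrist force passes 120 N, or if a joint passes its speed limit or range.

ROBOT

A 6-joint arm with a two-finger parallel gripper is mounted at the origin on the work surface. World frame = base frame: x ahead of the robot, y to its left, z up, the work surface at z = 0. Lengths are in m, angles in rad, forces in N, time in s.
With the tool pointing down it reaches from about 0.35 to 0.775 m from the base axis. Payload 7.3 kg.
Tool frame: the origin (TCP) lies at the centre of the arm's flange, where the gripper is bolted on; the fingertips stand 178 mm ahead of it and the grasp point (between the pads) lies 159 mm ahead of it; z points along the fingers, y is the line along which they close (so a half turn about z gives the same grasp; the last joint's range is limited). The gripper opens to 92 mm and grips with 3 to 60 N. Pads are 19 mm wide; open, the fingers measure 130 mm over their backs; the gripper's body (75 mm by 190 mm) begins 47 mm behind the grasp point.
Start: joints at [-1.388, 0.342, 1.524, -0, 1.275, -0.146], TCP at [0.17, -0.497, 0.405] pointing down, gripper open.
Joint ranges: [-2.53, 2.53], [-0.77, 2.02], [0.04, 2.7], [-1, 4.14], [0.28, 2.66], [-3.11, 3.11]. Speed limits (rad/s): [2.57, 2.57, 3.14, 3.14, 3.14, 3.14].

INTERFACE

Orientations are given as [roll, pitch, yaw] about the fixed x, y, z axes, in that order (R = Rz(yaw) Ry(pitch) Rx(roll)).
In Python, from cell import telemetry, vision, ticket gives the robot as it stands.
- The arm moves only by the shell command python3 -m crank 'ROWS' [FORCE]. ROWS is JSON, a list of rows, each a list of 5 numbers: the gripper command: -1 is shut, 1 is fully open, values between are in proportion, then the shift along the tool's x, y, z in mm, then the turn about the tool's z in rad. In form: [[fingers, dx, dy, dz, roll], ...]. A call has 1 to 12 rows; each row is the pose to reach, as a shift and turn from the pose commanded when the call began, along the tool's axes at that moment; what a row does not reach only later rows make up. A row lasts 1/12 s, in which the tool goes at most 41.7 mm and 7.16 degrees, less where a joint would pass 70% of its speed; a pose out of reach is approached as far as the arm can. A call with a gripper value outside its range is refused whole. The fingers move at their own pace and stop on an object; FORCE is the grip in N (left out, the last holds). Time passes only in rows, so rows that repeat a pose let the fingers close. It gives the time, the measured TCP pose, the force, the opening and the grip force at its end, in the units of the state.
- telemetry.observe(): the state, without advancing time (a new reading comes with each control period).
- vision.read_camera(name): name is "scene" or "top" or "wrist"; returns (picture, depth): 384x512x3 uint8, red, green, blue; 384x512 float32, m along the optical axis (not along the pixel's ray), 0 where there is no reading.
- vision.get_calibration(name): a dict with "camera_matrix" (3x3 intrinsics, pixels), "rvec" (rotation vector, rad) and "tvec" (3), from world to camera coordinates, as OpenCV has them. Camera axes: x right, y down, z forward; pixel columns grow to the right and rows downward; lengths in m; the calibration is good to about 2 mm. A picture is of the moment at which its call begins: read the wrist's pose just before it. get_calibration takes no time and is no camera call; for the wrist camera it gives the pose at the moment of the call.
- ticket.hand_in(): hands the job in; it is judged then, once.
The state is a dict: "time": time; "qpos": joint angles; "qvel": joint speeds; "joint_efforts": joint torques, N m; "tool_pos": TCP position; "tool_rot": TCP orientation; "contact_force": force on the tool from outside, world axes, zero at the start; "torque": the same for the moment, N m; "opening": finger opening in m; "grip_force": force on a finger pad.
Only numpy, scipy, OpenCV 4.12 (cv2) and the standard library are available. Lean on these libraries where they do the work, as an engineer would, in place of code of your own. Each camera call takes 0.05 s, during which the arm holds its last target. There are 200 camera calls.

## Working session

There is one attempt and no reset: what is moved stays moved. The work goes in short steps, Python scripts to look and compute and a shell command to move; the robot and the scene stay as the last step left them, time stands still between calls to the robot, and variables do not carry over. Pictures are saved under pics/ and viewed, at most 10 in all, crops included, and the job is handed in when it is done.

```bash
ls; mkdir -p pics; cat > h.py <<'E'
import numpy as np,cv2
from cell import telemetry,vision,ticket
def cal(n):
    c=vision.get_calibration(n);R=cv2.Rodrigues(np.array(c["rvec"],float))[0]
    return np.array(c["camera_matrix"]),R,np.array(c["tvec"],float).reshape(3)
def ray(n,u,v,z,c=None):
    K,R,t=c or cal(n);o=-R.T@t;d=R.T@np.linalg.inv(K)@[u,v,1];return o+d*(z-o[2])/d[2]
def cloud(n,dep,c):
    K,R,t=c;v,u=np.mgrid[:dep.shape[0],:dep.shape[1]]
    p=np.stack([(u-K[0,2])/K[0,0]*dep,(v-K[1,2])/K[1,1]*dep,dep],-1);return (p-t)@R
E
python3 - <<'E'
from h import *
for n in("top","scene"):
    c=cal(n);p,d=vision.read_camera(n);np.savez(f"{n}0.npz",p=p,d=d)
    cv2.imwrite(f"pics/{n}0.png",cv2.resize(p[:,:,::-1],None,fx=1.5,fy=1.5)); print(n,-c[1].T@c[2])
print(telemetry.observe())
E
```

```text
pics
top [ 0.44841664 -0.05624569  1.02593907]
scene [0.87764994 0.43836936 0.63936414]
{'time': 0.1, 'qpos': array([-1.38797825e+00,  3.42644535e-01,  1.52490562e+00,  2.50615776e-05,
        1.27535634e+00, -1.46011374e-01]), 'qvel': array([ 4.37685185e-04, -9.48411953e-04, -2.80910397e-03,  4.43055913e-05,
       -3.59333134e-04, -2.43093486e-04]), 'joint_efforts': array([ 2.37797256e-03, -4.32004416e+01, -2.44693369e+01,  7.18953554e-02,
        5.25925972e-02, -4.45654632e-05]), 'tool_pos': array([ 0.16953943, -0.4967549 ,  0.40412425]), 'tool_rot': array([-3.14029628e+00, -2.14865422e-04,  3.28822001e-01]), 'contact_force': array([ 0.37442826, -0.41424607, -0.21534802]), 'torque': array([0.02012119, 0.04389683, 0.0260276 ]), 'grip_force': 0.0, 'opening': 0.09166745637000942}
```

View pics/top0.png

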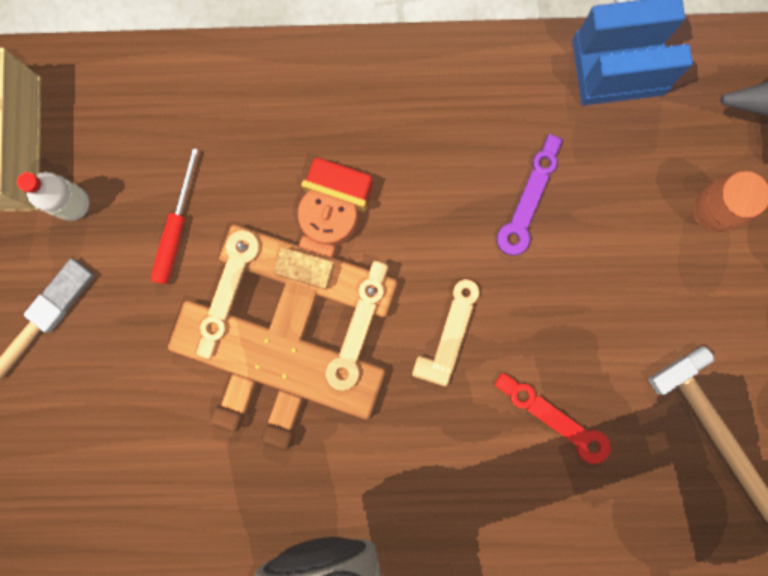

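The picture shows, in 1.5x pixels, the puppet with its head up.
- **Left arm (242,245)-(212,328):** its broad disc is on the pin, so it is the good arm.
- **Right arm (371,290)-(342,373):** the pin is in the small hand end and the broad disc is on the hem, so it fits wrong_limb.
- **Others:** the purple one (530,195), the red one (555,420) and the loose pale L-piece (450,330) are look-alikes.

Next I'll confirm this in a crop and measure.

```bash
python3 - <<'E'
from h import *
z=np.load("top0.npz");p=z["p"];d=z["d"];c=cal("top")
cv2.imwrite("pics/crop0.png",cv2.resize(p[135:285,105:330,::-1],None,fx=3.5,fy=3.5,interpolation=cv2.INTER_CUBIC))
P=cloud("top",d,c)
hsv=cv2.cvtColor(p,cv2.COLOR_RGB2HSV)
m=((hsv[...,0]>15)&(hsv[...,0]<30)&(hsv[...,1]<140)&(hsv[...,2]>170)).astype(np.uint8)
n,l,s,cc=cv2.connectedComponentsWithStats(m)
for i in range(1,n):
    if s[i,4]>150:
        q=P[l==i];q0=np.median(q[:,2]);mu=q[:,:2].mean(0);w,V=np.linalg.eigh(np.cov((q[:,:2]-mu).T));t=(q[:,:2]-mu)@V
        print(i,s[i],cc[i].round(1),"z",q0.round(4),"c",mu.round(4),"ax",V[:,1].round(3),"ext",np.ptp(t,axis=0).round(4))
for nm,u,v in(("pinL",242,246),("discL",242,245),("handL",212,328),("pinR",371,290),("handR",371,290),("discR",342,373)):
    print(nm,ray("top",u/1.5,v/1.5,.06 if 'pin' in nm else .042,c).round(4),P[int(v/1.5),int(u/1.5)].round(4))
E
```

```text
1 [   0    0  410   23 6686] [175.7   8.2] z -0.7479 c [1.3469 0.2809] ax [0.024 1.   ] ext [0.9365 1.5877]
4 [456   0  56   9 477] [482.8   3.8] z -0.7489 c [ 1.3314 -0.8913] ax [-0.356  0.935] ext [0.5833 1.2023]
5 [  0  32   3 100 187] [ 0.6 71.4] z 0.1008 c [0.7999 0.4735] ax [-0.999 -0.037] ext [0.0602 0.2486]
46 [ 124  153   48   86 1099] [149.8 192.7] z 0.0426 c [0.5533 0.1855] ax [-0.939  0.343] ext [0.3113 0.1862]
48 [183 165  39  27 609] [201.9 177.9] z 0.0547 c [0.5802 0.0763] ax [0.448 0.894] ext [0.0811 0.2234]
51 [ 217  174   41   86 1069] [237.5 220.1] z 0.0424 c [0.4933 0.0058] ax [-0.939  0.343] ext [0.0975 0.1827]
69 [ 275  187   44   70 1058] [299.  224.5] z 0.0163 c [ 0.4825 -0.1215] ax [-0.906  0.424] ext [0.0675 0.1553]
98 [  0 214  28  34 245] [ 11.4 229.4] z 0.0196 c [0.4849 0.4857] ax [-0.135  0.991] ext [0.1395 0.5634]
pinL [0.6106 0.1589 0.06  ] [0.6112 0.1604 0.0564]
discL [0.615  0.1629 0.042 ] [0.6137 0.1609 0.0541]
handL [0.5006 0.205  0.042 ] [0.5024 0.208  0.0331]
pinR [ 0.5463 -0.0159  0.06  ] [ 0.547  -0.0152  0.0598]
handR [ 0.5482 -0.0151  0.042 ] [ 0.547  -0.0152  0.0598]
discR [0.4352 0.0266 0.042 ] [0.4364 0.0278 0.0278]
```

View pics/crop0.png

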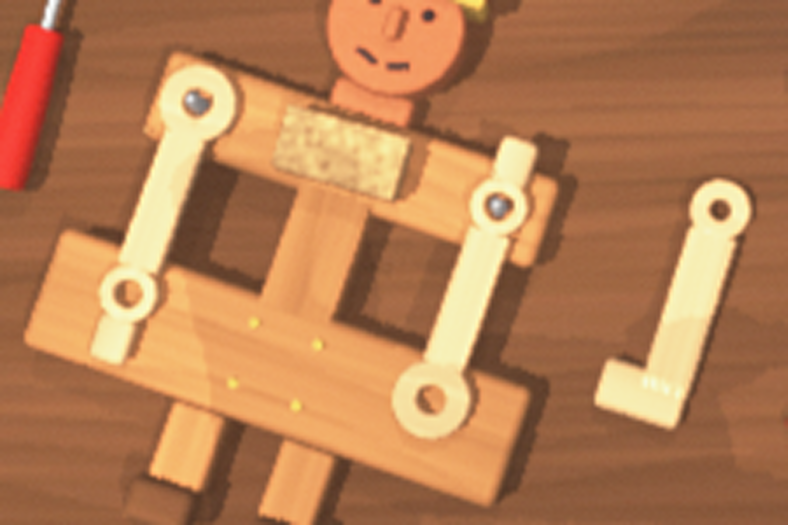

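The crop confirms it: the right arm has its small hand end on the pin at crop (497,205) and its broad disc on the hem at (432,398). The left arm has its disc on its pin. The loose L-piece is not on the puppet. The measured numbers fit too: hole spacing is about 120 mm, top at 42 mm and pin spacing about 186 mm. Next I move above mid-bar.

```bash
python3 -m crank '[[0.1,467,-372,104,0.68],[0.1,467,-372,104,0.68],[0.1,467,-372,104,0.68],[0.1,467,-372,104,0.68],[0.1,467,-372,104,0.68],[0.1,467,-372,104,0.68],[0.1,467,-372,104,0.68],[0.1,467,-372,104,0.68],[0.1,467,-372,104,0.68],[0.1,467,-372,104,0.68],[0.1,467,-372,104,0.68],[0.1,467,-372,104,0.68]]' 30
```

```text
time: 1.1
tool_pos: [0.4294, -0.0901, 0.3206]
tool_rot: [3.141, 0.0, -0.351]
contact_force: [1.7, -0.0, 1.0]
opening: 0.0502
grip_force: 0.0
```

```bash
python3 -m crank '[[0.1,25,-100,18,0],[0.1,25,-100,18,0],[0.1,25,-100,18,0],[0.1,25,-100,18,0],[0.1,25,-100,18,0]]'
python3 - <<'E'
from h import *
s=telemetry.observe();c=cal("wrist");p,d=vision.read_camera("wrist");np.savez("w1.npz",p=p,d=d,K=c[0],R=c[1],t=c[2])
cv2.imwrite("pics/w1.png",cv2.resize(p[:,:,::-1],None,fx=1.5,fy=1.5));print(s["tool_pos"],s["tool_rot"],-c[1].T@c[2])
E
```

```text
time: 1.52
tool_pos: [0.4868, -0.0058, 0.3023]
tool_rot: [3.141, 0.002, -0.348]
contact_force: [-0.3, -0.1, -0.6]
opening: 0.0507
grip_force: 0.0
[ 0.48675729 -0.00581367  0.30227913] [ 3.14102219e+00  1.52097217e-03 -3.48387299e-01] [ 0.55171329 -0.03062367  0.28162792]
```

View pics/w1.png

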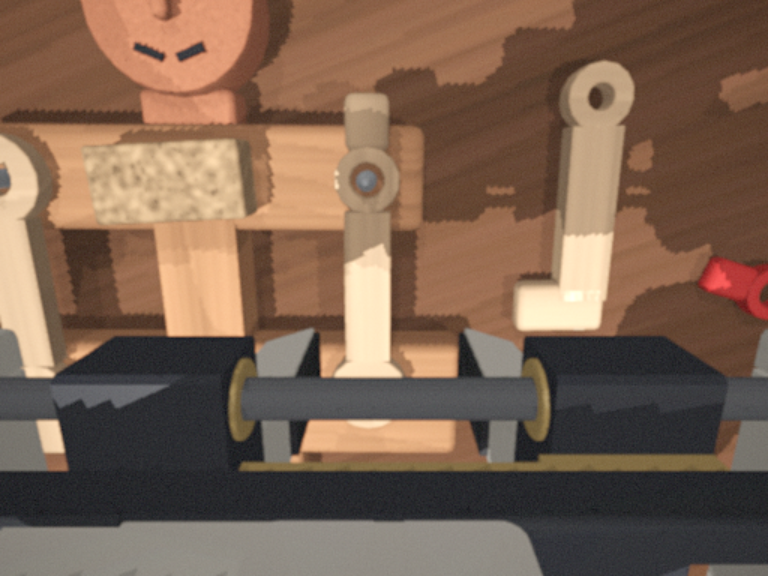

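The wrist view, again in 1.5x pixels, shows the pin in the hand ring at (367,181), the bar running down near x=367, and the fingers on either side of it. I'll compute the pin and the bar axis.

```bash
python3 - <<'E'
from h import *
z=np.load("w1.npz");c=(z["K"],z["R"],z["t"])
a=ray("",367/1.5,181/1.5,.06,c);a0=ray("",367/1.5,180/1.5,.042,c);b=ray("",368/1.5,300/1.5,.042,c)
print("pin",a,"ring",a0,"bar",b)
P=cloud("",z["d"],c);print(P[120,244],P[200,245],P[128,259])
u=(b-a0)[:2];u/=np.linalg.norm(u);print(u,np.arctan2(u[1],u[0]))
pup=np.array([.345,.939]);print("ideal mid from pin", a[:2]-0.06*np.array([.939,-.345]))
s=telemetry.observe();T=cv2.Rodrigues
y=s["tool_rot"][2];X=np.array([np.cos(y),np.sin(y)]);Y=np.array([np.sin(y),-np.cos(y)])
mid=a0[:2]+.06*u;D=mid-s["tool_pos"][:2];print("mid",mid,"dx,dy",D@X*1e3,D@Y*1e3,s["tool_pos"],y)
E
```

```text
pin [ 0.54480811 -0.01771227  0.06      ] ring [ 0.5447106  -0.01683815  0.042     ] bar [0.48495643 0.00508821 0.042     ]
[ 0.54535118 -0.01733898  0.05841564] [0.48444044 0.00567179 0.03981218] [ 0.53538454 -0.02504076  0.04210057]
[-0.93879253  0.34448307] 2.789904560224943
ideal mid from pin [0.48846811 0.00298773]
mid [0.48838304 0.00383083] dx,dy -1.7552647553915595 -10.555296274230887 [ 0.48641204 -0.00668631  0.30255696] -0.350043960460809
```

```bash
python3 -m crank '[[0.1,-2,-10,20,0],[0.1,-2,-10,50,0],[0.1,-2,-10,80,0],[0.1,-2,-10,108,0],[0.1,-2,-10,108,0],[0.1,-2,-10,108,0]]'
```

```text
time: 2.07
tool_pos: [0.4876, 0.0022, 0.1946]
tool_rot: [3.141, 0.003, -0.353]
contact_force: [-0.0, 0.3, 0.7]
opening: 0.0507
grip_force: 0.0
```

Close, then lift.

```bash
python3 -m crank '[[-1,0,-1,0,0],[-1,0,-1,0,0],[-1,0,-1,0,0],[-1,0,-1,0,0],[-1,0,-1,0,0],[-1,0,-1,0,0],[-1,0,-1,0,0],[-1,0,-1,0,0]]' 30 && python3 -m crank '[[-1,0,0,-10,0],[-1,0,0,-25,0],[-1,0,0,-40,0],[-1,0,0,-60,0],[-1,0,0,-80,0],[-1,0,0,-80,0],[-1,0,0,-80,0]]'
```

```text
time: 2.73
tool_pos: [0.4889, 0.0042, 0.196]
tool_rot: [-3.141, -0.002, -0.351]
contact_force: [-0.7, -0.8, 6.1]
opening: 0.0235
grip_force: 30.0
time: 3.32
tool_pos: [0.4887, 0.0043, 0.2762]
tool_rot: [-3.141, -0.003, -0.351]
contact_force: [-0.2, -0.2, -1.6]
opening: 0.0232
grip_force: 30.0
```

```bash
for i in 1; do python3 -m crank '[[-1,0,0,0,-0.12],[-1,0,0,0,-0.24],[-1,0,0,0,-0.36],[-1,0,0,0,-0.48],[-1,0,0,0,-0.6],[-1,0,0,0,-0.72],[-1,0,0,0,-0.84],[-1,0,0,0,-0.96],[-1,0,0,0,-1.08],[-1,0,0,0,-1.2],[-1,0,0,0,-1.32],[-1,0,0,0,-1.44]]'; done; python3 -m crank '[[-1,0,0,0,-0.12],[-1,0,0,0,-0.24],[-1,0,0,0,-0.36],[-1,0,0,0,-0.48],[-1,0,0,0,-0.6],[-1,0,0,0,-0.72],[-1,0,0,0,-0.84],[-1,0,0,0,-0.96],[-1,0,0,0,-1.08],[-1,0,0,0,-1.2],[-1,0,0,0,-1.32],[-1,0,0,0,-1.44]]'; python3 -m crank '[[-1,0,0,0,-0.12],[-1,0,0,0,-0.24],[-1,0,0,0,-0.26],[-1,0,0,0,-0.26],[-1,0,0,0,-0.26],[-1,0,0,0,-0.26]]'
python3 - <<'E'
from h import *
for n in("wrist","top"):
    c=cal(n);s=telemetry.observe();p,d=vision.read_camera(n);np.savez(n+"2.npz",p=p,d=d,K=c[0],R=c[1],t=c[2])
    q=p if n=="wrist" else p[135:285,105:330]
    cv2.imwrite(f"pics/{n}2.png",cv2.resize(q[:,:,::-1],None,fx=1.5 if n=="wrist" else 3.5,fy=1.5 if n=="wrist" else 3.5));print(s["tool_pos"],s["tool_rot"],s["qpos"])
E
```

```text
time: 4.32
tool_pos: [0.4881, 0.0043, 0.2738]
tool_rot: [-3.139, 0.001, 1.095]
contact_force: [0.2, -0.0, -0.1]
opening: 0.0239
grip_force: 30.0
time: 5.32
tool_pos: [0.4881, 0.0043, 0.2738]
tool_rot: [-3.14, -0.002, 2.535]
contact_force: [0.0, -0.1, -0.7]
opening: 0.0236
grip_force: 30.0
time: 5.82
tool_pos: [0.4885, 0.0043, 0.2747]
tool_rot: [-3.141, -0.001, 2.786]
contact_force: [-0.3, 0.3, -0.5]
opening: 0.024
grip_force: 30.0
[0.48847581 0.0042691  0.27465627] [-3.14135412e+00 -6.65785802e-04  2.78648956e+00] [-1.48276131e-01  4.28522436e-01  1.79903160e+00 -1.22063728e-04
  9.14739205e-01 -1.36389495e+00]
[0.48850902 0.00424446 0.27474852] [-3.14143360e+00 -4.56536843e-04  2.78689609e+00] [-1.48326517e-01  4.28388677e-01  1.79892982e+00 -7.84057643e-05
  9.14753600e-01 -1.36437848e+00]
```

View pics/wrist2.png

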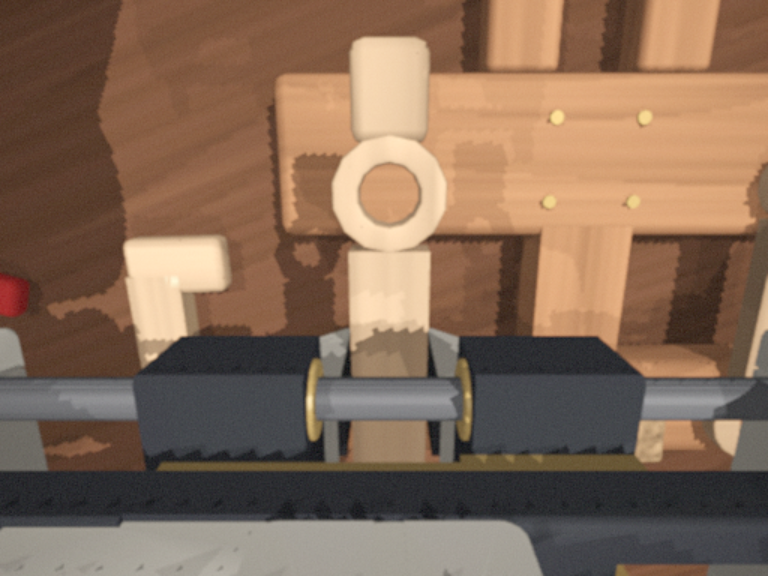

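View pics/top2.png

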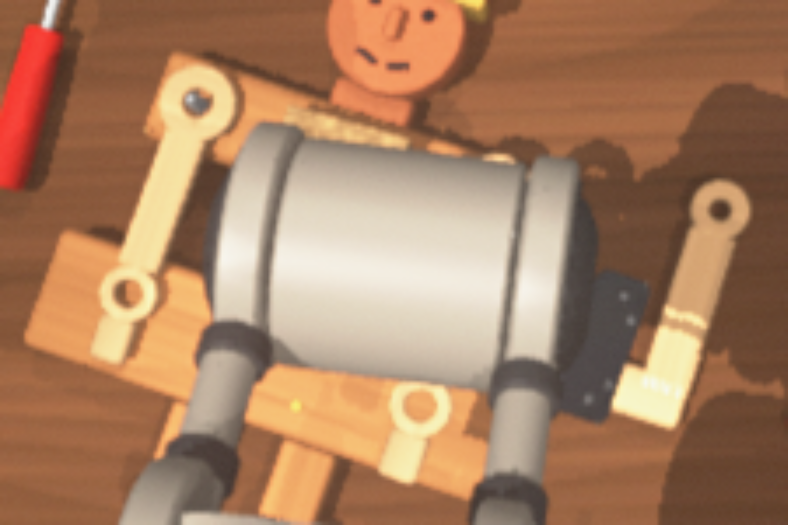

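The wrist view shows the hand ring at (389,194) in front of the gripper, with the bar straight between the pads. The top view shows the hand over the hem and the good arm unchanged. I'll compute where the shoulder hole is.

```bash
python3 - <<'E'
from h import *
z=np.load("wrist2.npz");c=(z["K"],z["R"],z["t"])
P=cloud("",z["d"],c)
for v in(50,75,92,100,108,148,156,180,200):
    for u in(253,266): print(v,u,P[int(v*1),u].round(4),end=' ')
    print()
r=ray("",389/1.5,194/1.5,.1207,c);b=ray("",390/1.5,285/1.5,.1207,c);print("ring",r,"bar",b)
s=telemetry.observe();y=s["tool_rot"][2];X=np.array([np.cos(y),np.sin(y)]);Y=np.array([np.sin(y),-np.cos(y)])
D=r[:2]-s["tool_pos"][:2];print("hand in tool",D@X,D@Y,(b-r)[:2]@X,(b-r)[:2]@Y)
for a in ([.5447,-.0173],[.5463,-.0159]):
    D=np.array(a)-s["tool_pos"][:2];print("pin in tool",D@X,D@Y)
E
```

```text
50 253 [0.3995 0.0333 0.1191] 50 266 [0.4014 0.0382 0.1195] 
75 253 [0.4084 0.0299 0.1192] 75 266 [0.4104 0.0349 0.1207] 
92 253 [0.4146 0.0275 0.1187] 92 266 [0.4166 0.0326 0.1197] 
100 253 [0.4177 0.0264 0.12  ] 100 266 [0.4196 0.0316 0.1189] 
108 253 [0.4207 0.0253 0.12  ] 108 266 [0.4226 0.0304 0.1195] 
148 253 [0.4371 0.019  0.1146] 148 266 [0.4393 0.0245 0.1136] 
156 253 [0.4398 0.0181 0.1196] 156 266 [0.4417 0.0235 0.1204] 
180 253 [0.45   0.0142 0.1193] 180 266 [0.452  0.0197 0.1195] 
200 253 [0.4589 0.0109 0.1192] 200 266 [0.4605 0.0166 0.1208] 
ring [0.42987705 0.02473293 0.1207    ] bar [0.45514449 0.01570122 0.1207    ]
hand in tool 0.06213405795318345 -0.0011142923958952014 -0.02683148663381972 0.00029436757653914094
pin in tool -0.060139851248531814 -0.0007051992135342036
pin in tool -0.06115483784273186 0.0011629020186248915
```

The limb is flat (top at 119.5 mm) and the shoulder hole is about 2 mm short of the pin along the tool's x. I'll shift by -2 and descend to just past the pin tip.

```bash
python3 -m crank '[[-1,-2,0,20,0],[-1,-2,0,38,0],[-1,-2,0,44,0],[-1,-2,0,48,0],[-1,-2,0,52,0],[-1,-2,0,55,0],[-1,-2,0,58,0],[-1,-2,0,58,0],[-1,-2,0,58,0]]'
python3 - <<'E'
from h import *
c=cal("scene");p,d=vision.read_camera("scene")
K,R,t=c;q=K@(R@np.array([.5,-.0,.06])+t);u,v=(q[:2]/q[2]).astype(int);print(u,v)
cv2.imwrite("pics/s3.png",cv2.resize(p[max(v-75,0):v+75,max(u-100,0):u+100,::-1],None,fx=4,fy=4,interpolation=cv2.INTER_CUBIC))
E
```

```text
time: 6.67
tool_pos: [0.4906, 0.0035, 0.2172]
tool_rot: [-3.142, 0.0, 2.789]
contact_force: [-0.5, -0.0, -0.4]
opening: 0.0236
grip_force: 30.0
262 207
```

View pics/s3.png

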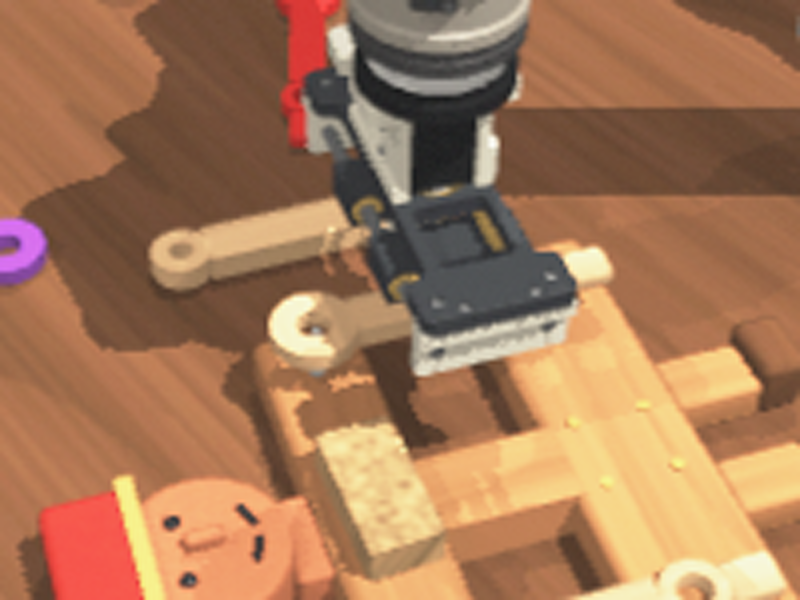

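The scene view shows the pin tip inside the shoulder hole at about (318,330), and there is no contact force. I'll continue down.

```bash
python3 -m crank '[[-1,0,0,5,0],[-1,0,0,10,0],[-1,0,0,14,0],[-1,0,0,18,0],[-1,0,0,20,0],[-1,0,0,20,0],[-1,0,0,20,0]]'
```

```text
time: 7.3
tool_pos: [0.4905, 0.0035, 0.1968]
tool_rot: [-3.141, -0.0, 2.789]
contact_force: [0.3, -0.3, -0.7]
opening: 0.0238
grip_force: 30.0
```

Down at about 31 mm. Release to a 50 mm opening, then lift.

```bash
python3 -m crank '[[0.1,0,0,0,0],[0.1,0,0,0,0],[0.1,0,0,0,0],[0.1,0,0,0,0],[0.1,0,0,0,0],[0.1,0,0,0,0]]' && python3 -m crank '[[0.1,0,0,-20,0],[0.1,0,0,-50,0],[0.1,0,0,-85,0],[0.1,0,0,-120,0],[0.1,-40,0,-120,0],[0.1,-80,0,-120,0],[0.1,-120,0,-120,0],[0.1,-160,0,-120,0],[0.1,-160,0,-120,0],[0.1,-160,0,-120,0]]'
python3 - <<'E'
from h import *
for n in("scene","top"):
    p,d=vision.read_camera(n);q=p[110:330,170:420] if n=="scene" else p[135:285,105:330];f=3 if n=="scene" else 3.5
    P=cloud(n,d,cal(n));hs=cv2.cvtColor(p,cv2.COLOR_RGB2HSV)
    m=(np.hypot(P[...,0]-.546,P[...,1]+.016)<.022)&(np.hypot(P[...,0]-.546,P[...,1]+.016)>.012)&(P[...,2]<.1);print(n,m.sum(),np.median(P[m][:,2]) if m.any() else 0)
    cv2.imwrite(f"pics/{n}4.png",cv2.resize(q[:,:,::-1],None,fx=f-.5,fy=f-.5,interpolation=cv2.INTER_CUBIC))
E
```

```text
time: 7.8
tool_pos: [0.4905, 0.0035, 0.1971]
tool_rot: [-3.142, 0.0, 2.789]
contact_force: [-0.1, -0.1, 0.1]
opening: 0.0502
grip_force: 0.0
time: 8.63
tool_pos: [0.6416, -0.0526, 0.3153]
tool_rot: [-3.141, -0.001, 2.788]
contact_force: [-0.7, 0.9, -0.1]
opening: 0.0507
grip_force: 0.0
scene 213 0.04116827975879077
top 0 0
```

View pics/scene4.png

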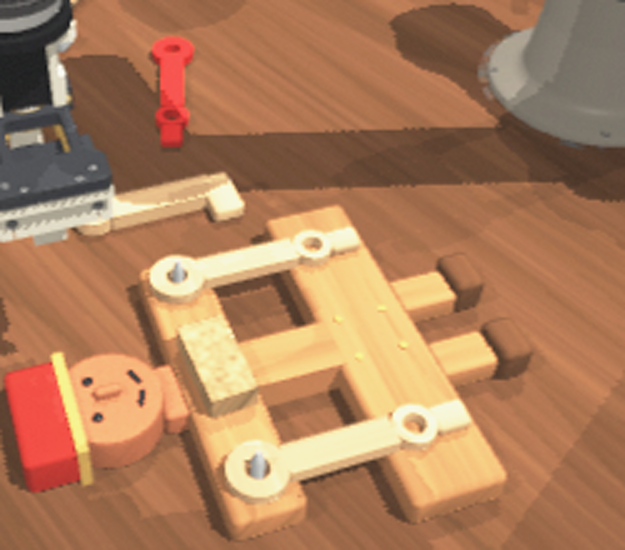

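View pics/top4.png

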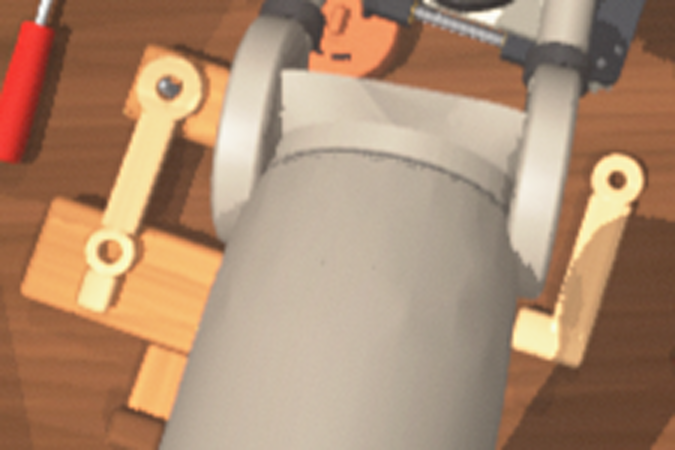

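The scene view shows the refitted arm's broad disc down on the pin at (177,275), with its hand ring on the hem at (313,245) pointing to the feet. The top of the disc measures 41 mm, so it is fully seated. The good arm is unmoved, and the gripper is clear.

```bash
python3 -c "
from cell import ticket
print(ticket.hand_in())"
```

```text
the job is handed in; nothing more can be done
None
```

I lifted the wrong arm off its pin, turned it end for end and refitted it by its shoulder hole. It is flat and fully down with the hand towards the feet, the other arm wasn't moved, and the job is handed in (no verdict was returned).

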